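Pack the spectrometer optics and latch the case

TASK

Pack all the optics that lie on the bench into the instrument case, the square lens mounts in the left bay and the slit holders in the right bay (left and right as seen from the latch side), each fully inside. Only then fold the plain inner lid leaf shut, fold the outer leaf shut over it, swing the latch's loop over so that its bar drops behind the keeper's lip while the lever is still up, and finally press the lever down flat until it goes over centre and stays. Leave the carton and the bottle where they are.

Things in the scene. Friction and masses are not known exactly. Their poses are not given: they have to be found in the camera images.
- case: Grey hard case fixed to the bench. Origin at bench level on the line where the latch deck (x -105 to 0 mm, solid, top z 83) meets the open box (x 0 to 185, y -140 to 140, walls 6, rim z 75, inner floor z 8). x points from deck to far wall, y to its left, z up. A 4 mm divider along x at y 0, top z 40, parts it into a left (+y) and right (-y) bay, each 173 x 132 mm inside.
- bay_left (a point): Centre of the left bay's floor (case x 92.5, y 68, z 8 mm), axes as the case.
- bay_right (a point): Centre of the right bay's floor (case x 92.5, y -68, z 8 mm), axes as the case.
- inner_leaf (a joint): Inner lid leaf, a plain grey panel 181 (along case x) x 139 x 8 mm hinged on the case's left (+y) rim. rad: 0 = shut, flat on the rim; grows as it opens up and out to the left; 1.57 upright; starts 1.7 to 1.95, stop 2.1. Hinge friction 0.2 N m holds it where it is left. Must go down before the outer leaf, whose strip overlaps it.
- inner_hinge (a point): Middle of the inner leaf's hinge axis (case x 92.5, y 140, z 75.5 mm); the axis runs along case x. With the leaf closed the panel lies from 0 to 8 mm above this point.
- inner_edge (a point): Middle of the inner leaf's free edge, at half thickness, 139 mm from the hinge.
- outer_leaf (a joint): Outer lid leaf on the right (-y) rim: the same panel plus, on its top side, an aluminium strip 36 mm wide, its top 13.5 mm above the leaf underside, along its free edge, reaching 20 mm over the inner leaf, and the steel keeper near the deck. rad: 0 = shut; grows as it opens up and out to the right; starts 1.7 to 1.95, stop 2.1. Same friction hinge.
- outer_hinge (a point): Middle of the outer leaf's hinge axis (case x 92.5, y -140, z 75.5 mm); the axis runs along case x. With the leaf closed the panel lies 0 to 8 mm above this point.
- outer_edge (a point): Middle of the outer leaf's panel edge, at half thickness, 139 mm from the hinge; the strip goes 21 mm further.
- keeper (a point): Where the centre of the loop's bar sits when hooked: on a steel block (30 x 30 mm, top 18 mm above the leaf's underside), just behind (+x of) a lip 26 wide, 5 thick, about 13 mm high above the block, leaning to +x. Fixed on the outer leaf 95 mm from its hinge; leaf shut: case x 29.5, y -45, z 97 mm. Axes as the leaf's (as the case's when shut).
- lever (a joint): Steel lever of the draw latch on the deck, a flat bar 70 x 22 x 5 mm. rad: 0 = down flat, tip towards -x of the case; grows as it swings up; 1.57 upright; starts 1.35 to 1.65, stop 1.75. Friction 0.05 N m holds it. Hooked, it draws the loop tight (about 13 N in the loop, a few N on the tip), goes over centre near 0.25 and then stays down.
- lever_pivot (a point): The lever's pivot (case x -25, y -45, z 97 mm), axis along case y.
- loop (a joint): Swing (rad) of the loop about its pin on the lever, relative to the lever: 2.92 to 2.99 at the start (standing up beside the raised lever, on its keeper side); falls as it swings over to the keeper; about 1.2 lying on the keeper with the lever upright, about 0 with the latch closed. Slight friction (0.013 N m) keeps it standing near upright; leant well over it falls by its own weight. A spring lets the loop stretch a few mm.
- loop_pivot (a point): The loop's pin on the lever, 24 mm from the lever's pivot, axis along case y. It moves with the lever.
- loop_bar (a point): Centre of the loop's cross bar, which goes over the keeper's lip: 7 mm thick, 46 mm long along case y, 75.5 mm from the loop's pin. Two thin side arms join it to the pin, 38 mm apart, so the keeper passes between them.
- loop_tab (a point): Centre of the thumb tab beyond the loop's bar: a plate 40 mm wide (along case y), 26 mm long, 5 mm thick, its centre 14 mm beyond the bar (88.5 mm from the pin), bent up 0.4 rad away from the case. Push it to swing the loop.
- lens1: Lens mount (may be absent): black square block 38 x 38 x 28 mm with a round dark metal barrel 28 mm across and 10 mm high on top, glass in its end; about 90 g. Origin at the centre of its underside, z up through the barrel, sides along x and y. Starts upright on the bench beside the case.
- lens2: Lens mount (may be absent): black square block 38 x 38 x 28 mm with a round dark metal barrel 28 mm across and 10 mm high on top, glass in its end; about 90 g. Origin at the centre of its underside, z up through the barrel, sides along x and y. Starts upright on the bench beside the case.
- lens3: Lens mount (may be absent): black square block 38 x 38 x 28 mm with a round dark metal barrel 28 mm across and 10 mm high on top, glass in its end; about 90 g. Origin at the centre of its underside, z up through the barrel, sides along x and y. Starts upright on the bench beside the case.
- slit1: Slit holder (may be absent): upright aluminium slab 20 (x) x 46 (y) x 42 (z) mm with a narrow slit window in its broad faces; about 100 g. Origin at the centre of its underside. Starts upright on the bench beside the case.
- slit2: Slit holder (may be absent): upright aluminium slab 20 (x) x 46 (y) x 42 (z) mm with a narrow slit window in its broad faces; about 100 g. Origin at the centre of its underside. Starts upright on the bench beside the case.
- carton: Bystander: white and blue carton 100 x 70 x 55 mm beyond the case on the left. Origin under its centre. Leave it alone.
- bottle: Bystander: yellow plastic bottle 56 mm across, 140 mm high, beyond the case on the right. Origin under its centre. Leave it alone.
Not all that is in view belongs to the job. Leave any red look-alike of the lens1 alone.

How it is judged:
By the outcome, as a careful person would: the job done as asked, in the order asked, and still so for the second after the job is handed in, with the robot touching nothing.
Of lens1, lens2, lens3, slit1, slit2 only 3 to 5 are there at a start; the rules pass over those that are not, and their reading is None.
At some moment in a run one of lens1, lens2, lens3, slit1, slit2 may be knocked a few centimetres aside while the robot is not near it.
Once in a run the grip may slacken for a moment while it holds something.
It also fails if it takes over 210 s, if anything falls off the work surface, if the arm or the gripper's body presses on something with over 40 N, if the wrist force passes 120 N, or if a joint passes its speed limit or range.

ROBOT

A 7-joint arm with a two-finger parallel gripper is mounted at the origin on the work surface. World frame = base frame: x ahead of the robot, y to its left, z up, the work surface at z = 0. Lengths are in m, angles in rad, forces in N, time in s.
With the tool pointing down it reaches from about 0.375 to 0.925 m from the base axis. Payload 3.1 kg.
Tool frame: the origin (TCP) lies between the finger pads; the fingertips stand 19 mm ahead of it and the grasp point (between the pads) is the TCP; z points along the fingers, y is the direction in which the jaws open and shut (so a half turn about z gives the same grasp; the last joint's range is limited). The gripper opens to 85 mm and grips with 20 to 120 N. Pads are 22 mm wide; open, the fingers measure 114 mm over their backs; the gripper's body (76 mm by 85 mm) begins 54 mm behind the grasp point. The pads swing forward as they close: fully open they stand 13 mm farther back than shut.
Start: joints at [1.168, 0.383, 0.044, 1.598, -0.018, 1.161, -0.05], TCP at [0.195, -0.62, 0.25] pointing down, gripper open.
Joint ranges: [-2.61, 2.61], [-0.41, 2.15], [-1.48, 1.57], [0, 2.5], [-1.57, 4.71], [0.05, 1.97], [-2.85, 2.85]. Speed limits (rad/s): [2.79, 2.79, 3.14, 3.14, 3.14, 3.14, 3.14].

INTERFACE

Orientations are given as a unit quaternion [x, y, z, w].
In Python, from bench import move_ptp, movel, move_j, move_gripper, pause, inverse_kinematics, read_camera, camera_params, MotionError, sign_off, look_for, tip_of, read_time_s, read_qpos, read_joint_vel, read_effort, read_eef_pos, read_tcp_rot, read_ft_force, read_ft_torque, read_finger_gap gives the robot as it stands. Calls block until the motion is done:
- move_ptp(position, orientation): joint-space move of the TCP to a pose.
- movel(position, orientation=None, speed=0.15): straight line of the TCP; orientation=None keeps the orientation; speed is the mean speed in m/s.
- move_j(angles): joint-space move.
- move_gripper(opening, effort=None): finger opening in m; effort is the grip in N (None keeps the last); returns when the fingers have stopped.
- pause(seconds).
- inverse_kinematics(position, orientation): joint angles nearest the present ones, or None.
- read_camera(name): name is "scene" or "top" or "wrist"; returns the picture (420x560x3 uint8, red, green, blue); there is no depth.
- camera_params(name): a dict with "K" (3x3 intrinsics, pixels), "dist_coeffs" ([k1, k2, p1, p2, k3] as OpenCV has them; the pictures are not rectified), "camera_from_world" (4x4, takes a point from world to camera coordinates). Camera axes: x right, y down, z forward; pixel columns grow to the right and rows downward; lengths in m; the calibration is good to about 2 mm. A picture is of the moment at which its call begins: read the wrist's pose just before it. camera_params takes no time and is no camera call; for the wrist camera it gives the pose at the moment of the call.
A pose or a line that the arm cannot do raises MotionError and nothing moves.
- sign_off(): hands the job in, once; it reports no verdict.
Trained networks look in the newest picture that a camera, given by its name, has taken for a name from the list of things; names that differ only in an ending like _2 or _b are one class to them, and where a whole thing is asked for, a point or a joint stands for the part that bears it (a point fixed in the world has none). Each returns a list of dicts, best first, with "confidence" (0 to 1); they miss things now and then, are a little off and sometimes report something else, mostly with a low value. They report only what shows in the picture. A call takes as long as a camera call. They do not tell look-alikes from the thing itself.
- look_for(camera, name): "at" ([column, row] in pixels, amid what is visible of it).
- tip_of(camera, name): "at" ([column, row] in pixels: a listed point, or the origin of a listed thing).
Readings, each from a call of its own:
- read_time_s(): time.
- read_qpos(): joint angles.
- read_joint_vel(): joint speeds.
- read_effort(): joint torques, N m.
- read_eef_pos(): TCP position.
- read_tcp_rot(): TCP orientation.
- read_ft_force(): force on the tool from outside, world axes, zero at the start.
- read_ft_torque(): the same for the moment, N m.
- read_finger_gap(): finger opening in m.
Only numpy, scipy, OpenCV 4.12 (cv2) and the standard library are available. Lean on these libraries where they do the work, as an engineer would, in place of code of your own. Each camera call takes 0.05 s, during which the arm holds its last target.

## Working session

There is one attempt and no reset: what is moved stays moved. The work goes in short steps, each a Python script; the robot and the scene stay as the last script left them, time stands still between calls to the robot, and variables do not carry over. Pictures are saved under pics/ and viewed, and the job is handed in when it is done.

```bash
ls; mkdir -p pics; python3 - <<'E'
from bench import *
import cv2
for n in ["scene","top","wrist"]:
    im=read_camera(n); cv2.imwrite(f"pics/a_{n}.png",im[:,:,::-1])
    p=camera_params(n); print(n,p["K"],p["dist_coeffs"],p["camera_from_world"])
print(read_time_s(),read_tcp_rot(),read_ft_force())
E
```

```text
pics
scene [[425.062131     0.         275.41645618]
 [  0.         425.062131   209.09774937]
 [  0.           0.           1.        ]] [-0.05704532  0.          0.          0.          0.        ] [[ 0.77474072  0.63202628  0.01787747 -0.44087229]
 [ 0.4028854  -0.47167262 -0.78435215 -0.1444462 ]
 [-0.48729886  0.61487212 -0.62005814  1.36216195]
 [ 0.          0.          0.          1.        ]]
top [[500.9643644    0.         278.47578483]
 [  0.         500.9643644  205.50449029]
 [  0.           0.           1.        ]] [-0.12811687  0.          0.          0.          0.        ] [[ 1.34022445e-02 -9.99780550e-01  1.61006883e-02 -6.52908992e-04]
 [-9.80825896e-01 -1.62756778e-02 -1.94205213e-01  5.77136681e-01]
 [ 1.94424645e-01 -1.31891863e-02 -9.80828784e-01  1.15570600e+00]
 [ 0.00000000e+00  0.00000000e+00  0.00000000e+00  1.00000000e+00]]
wrist [[366.368464     0.         276.48353017]
 [  0.         366.368464   204.7732377 ]
 [  0.           0.           1.        ]] [-0.00446413  0.          0.          0.          0.        ] [[ 0.29953636 -0.95408065 -0.00284429 -0.64733291]
 [-0.90046957 -0.28368779  0.3296601  -0.04326607]
 [-0.31532921 -0.09618399 -0.9440954   0.3820871 ]
 [ 0.          0.          0.          1.        ]]
0.15 [ 9.88399829e-01  1.51870547e-01 -2.00313177e-04 -1.03650665e-03] [0.87249271 0.33850426 0.03415808]
```

View pics/a_scene.png

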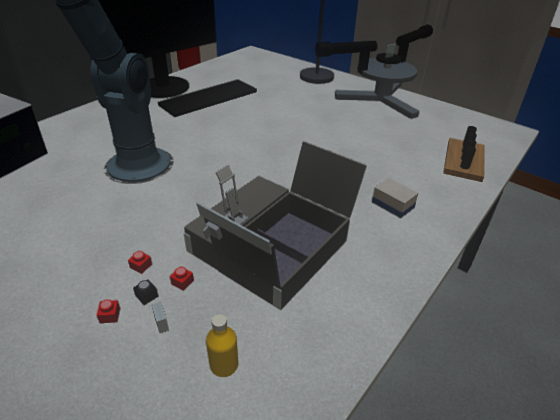

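View pics/a_top.png

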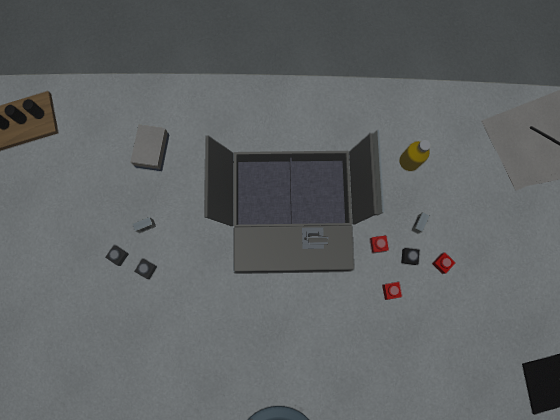

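View pics/a_wrist.png

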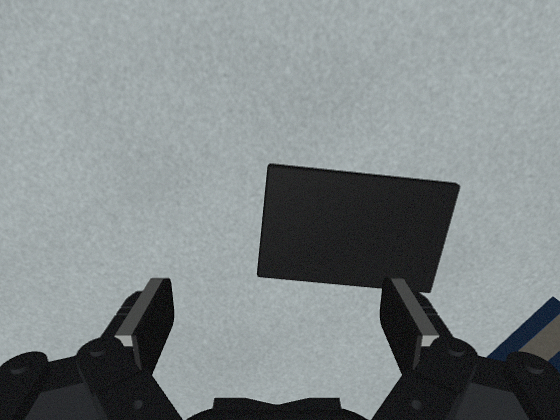

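The top view (up = world +x) shows the case in the middle with its deck at (293,248). The black lenses are at (117,255), (146,268) and (411,256), the slits at (144,225) and (421,223), and there are three red decoys. Next I'll zoom in and localise.

```bash
cat > h.py <<'E'
from bench import *
import numpy as np, cv2
from scipy.spatial.transform import Rotation as R
def cam(n):
    p=camera_params(n); return np.array(p["K"]),np.array(p["dist_coeffs"]),np.array(p["camera_from_world"])
def ray(n,uv,C=None):
    K,d,T=C or cam(n)
    q=cv2.undistortPoints(np.array([[uv]],float),K,d)[0,0]
    Rt=T[:3,:3]; o=-Rt.T@T[:3,3]; v=Rt.T@np.array([q[0],q[1],1.]); return o,v
def atz(n,uv,z,C=None):
    o,v=ray(n,uv,C); return o+v*(z-o[2])/v[2]
def proj(n,P,C=None):
    K,d,T=C or cam(n)
    P=np.atleast_2d(P).astype(float)
    return cv2.projectPoints(P,cv2.Rodrigues(T[:3,:3])[0],T[:3,3],K,d)[0][:,0]
def down(yaw):  # tool z down; tool y axis (jaw dir) at angle yaw in world
    y=np.array([np.cos(yaw),np.sin(yaw),0]); z=np.array([0,0,-1.]); x=np.cross(y,z)
    return R.from_matrix(np.c_[x,y,z]).as_quat()
def snap(n,f,crop=None,s=1,pts=None):
    im=read_camera(n)[:,:,::-1].copy()
    if crop: a,b,c,d=crop; im=im[b:d,a:c]
    im=cv2.resize(im,None,fx=s,fy=s,interpolation=cv2.INTER_CUBIC)
    if pts is not None:
        for p in pts:
            q=(np.array(p)-(crop[:2] if crop else (0,0)))*s
            cv2.circle(im,(int(q[0]),int(q[1])),2,(0,255,0),-1)
    cv2.imwrite(f"pics/{f}.png",im)
E
python3 - <<'E'
from h import *
snap("top","b_case",(195,120,395,280),4)
snap("top","b_left",(90,200,190,290),6)
snap("top","b_right",(360,200,470,310),6)
for n in ["lens1","slit1","case","bay_left","bay_right","inner_hinge","outer_hinge","inner_edge","outer_edge","keeper","lever_pivot","loop_bar","loop_tab","loop_pivot"]:
    print(n,[( [round(float(x),1) for x in r["at"]],round(r["confidence"],2)) for r in tip_of("top",n)])
print(read_qpos())
E
```

```text
lens1 [([147.7, 268.2], 0.82), ([118.6, 255.8], 0.81), ([438.6, 264.7], 0.78), ([389.4, 289.5], 0.6), ([376.3, 243.6], 0.58), ([408.9, 259.1], 0.53)]
slit1 [([418.2, 224.7], 0.65), ([144.8, 227.7], 0.46), ([372.0, 172.4], 0.27)]
case [([291.6, 232.2], 0.87)]
bay_left [([262.6, 191.4], 0.9), ([374.2, 203.9], 0.54)]
bay_right [([316.2, 190.7], 0.9)]
inner_hinge [([236.6, 188.2], 0.65)]
outer_hinge [([352.1, 188.3], 0.67)]
inner_edge [([206.7, 175.6], 0.91)]
outer_edge [([373.7, 170.0], 0.78)]
keeper [([373.8, 204.0], 0.7)]
lever_pivot [([418.3, 223.1], 0.62), ([316.1, 232.6], 0.45)]
loop_bar [([316.9, 238.3], 0.46)]
loop_tab [([318.9, 239.4], 0.64), ([319.9, 240.5], 0.42)]
loop_pivot [([154.2, 151.5], 0.75), ([314.3, 236.8], 0.57)]
[ 1.16820696  0.3828714   0.04390364  1.59791141 -0.01791579  1.16120994
 -0.04991206]
```

View pics/b_case.png

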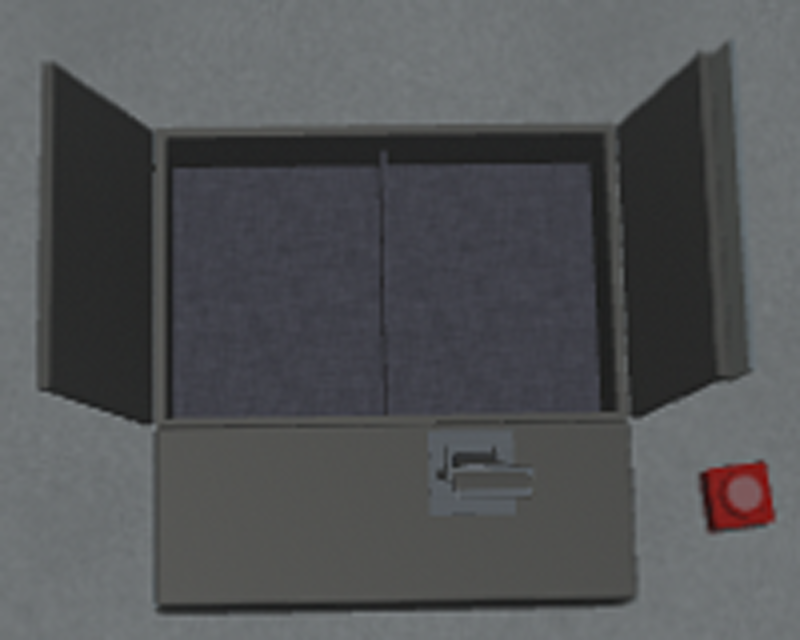

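View pics/b_left.png

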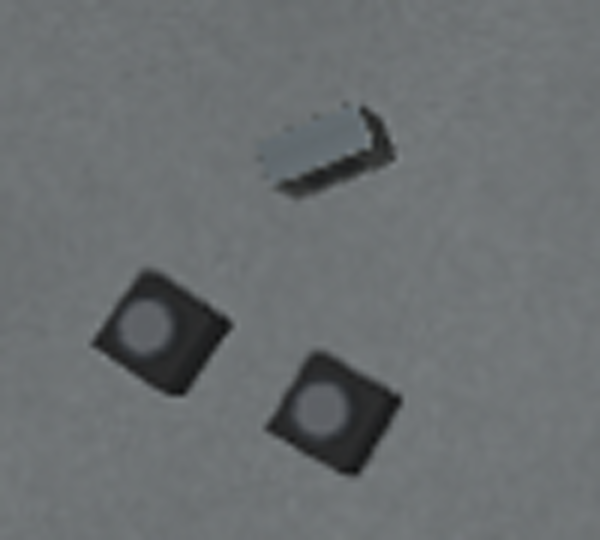

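View pics/b_right.png

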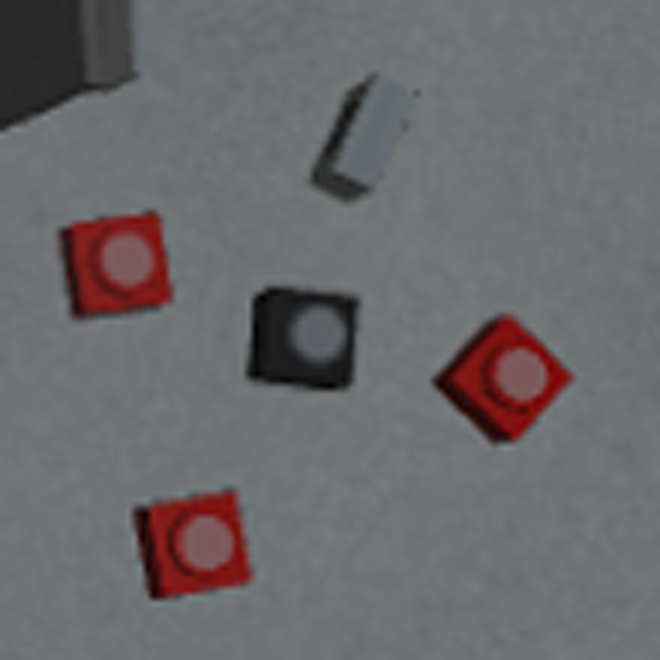

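```bash
python3 - <<'E'
from h import *
from scipy.optimize import least_squares
def f(p,o,s): return (np.array(p)+.5)/s-.5+np.array(o)
C=cam("top")
pts=[((155,128),(.185,.14,.075)),((617,125),(.185,-.14,.075)),((157,605),(-.105,.14,.083)),((634,597),(-.105,-.14,.083)),((155,424),(0,.14,.083)),((631,421),(0,-.14,.083)),((384,416),(.006,0,.04)),((383,150),(.179,0,.04)),((172,416),(.006,.134,.008))]
obs=np.array([f(p,(195,120),4) for p,_ in pts]); X=np.array([x for _,x in pts])
def w(q): 
    c,s=np.cos(q[2]),np.sin(q[2]); return np.c_[c*X[:,0]-s*X[:,1]+q[0],s*X[:,0]+c*X[:,1]+q[1],X[:,2]]
r=least_squares(lambda q:(proj("top",w(q),C)-obs).ravel(),[.5,0,0],loss="soft_l1")
print("case",r.x,np.round(proj("top",w(r.x),C)-obs,1).tolist())
for n,p,o in [("A",(146,328),(90,200)),("B",(321,408),(90,200)),("C",(320,334),(360,200))]:
    print(n,atz("top",f(p,o,6),.038,C).round(4))
for n,ps,o in [("A",[(150,268),(232,325),(180,395),(93,343)],(90,200)),("B",[(318,350),(402,402),(353,474),(266,427)],(90,200)),("C",[(258,288),(357,296),(353,388),(248,380)],(360,200))]:
    print(n,[atz("top",f(p,o,6),.014,C).round(4)[:2].tolist() for p in ps])
for n,ps,o in [("SL",[(258,150),(350,105),(372,147),(278,185)],(90,200)),("SR",[(378,75),(418,92),(370,190),(332,175)],(360,200))]:
    P=np.array([atz("top",f(p,o,6),.042,C)[:2] for p in ps]); print(n,P.round(4).tolist(),P.mean(0))
E
```

```text
case [ 0.52565412 -0.02569155  0.02496033] [[0.5, -0.6], [-0.6, -0.5], [-1.0, -0.5], [0.4, 0.2], [-0.3, -0.1], [-0.5, -0.4], [1.3, 1.7], [0.3, -0.1], [0.1, 4.2]]
A [0.4531 0.4069 0.038 ]
B [0.4225 0.3328 0.038 ]
C [ 0.4622 -0.3228  0.038 ]
A [[0.4803, 0.4146], [0.4574, 0.3783], [0.428, 0.3983], [0.4486, 0.4366]]
B [[0.4479, 0.3415], [0.4273, 0.3054], [0.3974, 0.3241], [0.4158, 0.3614]]
C [[0.4835, -0.304], [0.4806, -0.3461], [0.4422, -0.3431], [0.4452, -0.2986]]
SL [[0.5265, 0.3642], [0.5458, 0.3273], [0.5286, 0.3171], [0.5122, 0.3549]] [0.52825152 0.34086476]
SR [[0.5693, -0.3501], [0.5624, -0.3668], [0.5212, -0.3447], [0.5272, -0.329]] [ 0.54500077 -0.34764335]
```

```bash
cat >> h.py <<'E'
CX,CY,CA=0.5257,-0.0257,0.02496
def c2w(p):
    c,s=np.cos(CA),np.sin(CA); p=np.array(p,float); return np.array([c*p[0]-s*p[1]+CX,s*p[0]+c*p[1]+CY,p[2]])
def bestyaw(pos,yaws):
    # choose equivalent jaw yaw with q7 small
    best=None
    for y in yaws:
        q=inverse_kinematics(list(pos),list(down(y)))
        if q is None: continue
        q=np.array(q); c=abs(q[6])+.3*abs(q[4])+.2*np.abs(q-np.array(read_qpos())).max()
        if best is None or c<best[0]: best=(c,y,q)
    return best
E
python3 - <<'E'
from h import *
K,d,T=cam("wrist"); o=-T[:3,:3].T@T[:3,3]
Rt=R.from_quat(read_tcp_rot()).as_matrix(); print("cam in tool",Rt.T@(o-np.array(read_eef_pos())), (Rt.T@T[:3,:3].T).round(2))
d2=np.deg2rad
objs={"A":((.4531,.4069),d2(57.7),2),"B":((.4225,.3328),d2(60.3),2),"C":((.4622,-.3228),d2(-4),1),"SL":((.5283,.3409),d2(27.6),1),"SR":((.545,-.3476),d2(62.6),1)}
for k,(p,y,m) in objs.items():
    ys=[y,y+np.pi,y-np.pi]+([y+np.pi/2,y-np.pi/2] if m==2 else [])
    b=bestyaw((*p,.025),ys); print(k,b and (round(b[0],2),round(b[1],2),b[2].round(2)))
for p in [(40,68),(92,68),(145,68),(75,-68),(140,-68)]:
    w=c2w((p[0]/1e3,p[1]/1e3,.032)); 
    for y in (CA+np.pi/2,CA-np.pi/2,CA,CA+np.pi):
        b=bestyaw(w,[y]); print(p,round(y,2),b and b[2].round(2))
E
```

```text
cam in tool [ 0.08471762 -0.00109699 -0.12399046] [[-0.   -0.94 -0.33]
 [ 1.   -0.   -0.  ]
 [ 0.   -0.33  0.94]]
A (np.float64(0.87), np.float64(1.01), array([-0.08,  0.83, -0.94,  1.8 ,  0.82,  0.96, -0.38]))
B (np.float64(0.61), np.float64(1.05), array([-0.12,  0.63, -0.75,  1.98,  0.6 ,  0.78, -0.17]))
C (np.float64(0.43), np.float64(-0.07), array([ 0.8 ,  0.55, -0.32,  1.93,  0.26,  0.7 ,  0.26]))
SL (np.float64(1.12), np.float64(0.48), array([-0.02,  0.8 , -0.83,  1.75,  0.72,  0.93, -0.67]))
SR (np.float64(1.71), np.float64(1.09), array([ 0.84,  0.69, -0.44,  1.72,  0.38,  0.82,  1.32]))
(40, 68) 1.6 [ 0.4   0.62 -0.67  1.91  0.54  0.79  1.03]
(40, 68) -1.55 [ 0.28  0.58 -0.52  1.92  0.41  0.75 -2.02]
(40, 68) 0.02 [ 0.31  0.59 -0.56  1.91  0.44  0.76 -0.47]
(40, 68) 3.17 [-1.09  1.19  1.36  1.98 -1.29  1.24 -2.32]
(92, 68) 1.6 [ 0.36  0.69 -0.64  1.78  0.53  0.85  1.06]
(92, 68) -1.55 [ 0.23  0.64 -0.47  1.79  0.38  0.8  -1.97]
(92, 68) 0.02 [ 0.31  0.67 -0.57  1.78  0.47  0.83 -0.47]
(92, 68) 3.17 [-1.02  1.24  1.36  1.85 -1.3   1.29 -2.36]
(145, 68) 1.6 [ 0.39  0.8  -0.72  1.64  0.62  0.94  1.04]
(145, 68) -1.55 [ 0.18  0.71 -0.41  1.65  0.35  0.86 -1.93]
(145, 68) 0.02 [ 0.3   0.75 -0.59  1.65  0.5   0.9  -0.46]
(145, 68) 3.17 [-0.95  1.28  1.36  1.71 -1.31  1.33 -2.42]
(75, -68) 1.6 [ 0.53  0.66 -0.57  1.81  0.47  0.82  1.33]
(75, -68) -1.55 [ 0.3   0.6  -0.28  1.82  0.22  0.76 -1.63]
(75, -68) 0.02 [ 0.52  0.65 -0.55  1.81  0.45  0.81 -0.23]
(75, -68) 3.17 [-0.81  1.23  1.36  1.87 -1.3   1.28 -2.13]
(140, -68) 1.6 [ 0.51  0.76 -0.6   1.64  0.52  0.91  1.31]
(140, -68) -1.55 [ 0.26  0.69 -0.25  1.65  0.22  0.83 -1.63]
(140, -68) 0.02 [ 0.51  0.76 -0.6   1.64  0.52  0.91 -0.26]
(140, -68) 3.17 [-0.74  1.29  1.36  1.7  -1.31  1.33 -2.22]
```

```bash
python3 - <<'E'
from h import *
move_gripper(.056)
p=(.4622,-.3228,.16)
y=-.07
move_ptp(p,down(y))
print(read_time_s(),read_eef_pos())
C=cam("wrist"); c=np.array([.4622,-.3228]); 
print(proj("wrist",[[*c,.038],[*c,0]],C))
snap("wrist","c1",pts=proj("wrist",[[*c,.038]],C))
print(tip_of("wrist","lens1"))
E
```

```text
2.925 [ 0.46111866 -0.32553688  0.16033105]
[[278.97828537 201.04154542]
 [278.71620507 185.95392787]]
[{'at': [265.8, 278.4], 'confidence': 0.98}, {'at': [313.8, 78.9], 'confidence': 0.89}, {'at': [161.2, 130.1], 'confidence': 0.78}, {'at': [275.1, 185.7], 'confidence': 0.57}, {'at': [383.4, 209.0], 'confidence': 0.34}]
```

View pics/c1.png

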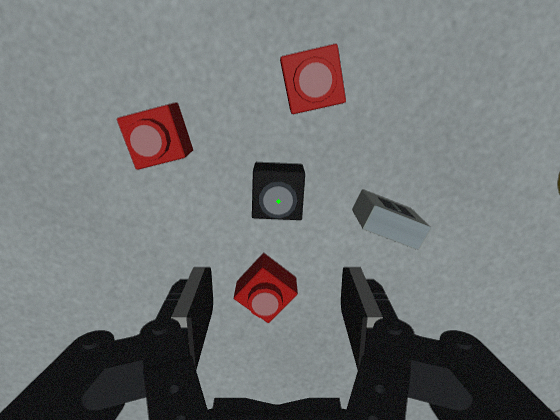

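The projected lens position (278,201) sits exactly on the black lens's glass. The reds are clear of both finger lines.

```bash
cat >> h.py <<'E'
def pick(p,yaw,z=.022,op=.056,hover=.16,eff=50):
    move_gripper(op)
    move_ptp((*p,hover),down(yaw))
    movel((*p,z),down(yaw),speed=.12)
    g=move_gripper(0.0,eff); 
    print("grip",read_finger_gap(),read_eef_pos(),read_time_s())
    movel((*p,hover),down(yaw),speed=.15)
    print("lift",read_finger_gap(),read_ft_force())
def place(cp,yaw,z,op,hov=.2):
    w=c2w((cp[0],cp[1],0))[:2]
    move_ptp((*w,hov),down(yaw))
    print("pre",read_finger_gap())
    movel((*w,z),down(yaw),speed=.12)
    g=read_finger_gap(); print("atplace",g,read_ft_force())
    move_gripper(op)
    movel((*w,hov),down(yaw),speed=.2)
    print("t",read_time_s())
E
python3 - <<'E'
from h import *
pick((.4622,-.3228),-.07)
E
```

```text
grip 0.03697000476207789 [ 0.46330562 -0.32349908  0.0232363 ] 5.0917
lift 0.03736911189565797 [-0.2198792   0.66752866 -1.84424511]
```

```bash
python3 - <<'E'
from h import *
movel((.4622,-.3228,.31),down(-.07),speed=.25)
place((.145,.068),CA+np.pi/2,.0325,.056,hov=.31)
snap("top","d1",(195,120,395,280),4)
E
```

```text
pre 0.03695254835065919
atplace 0.03684055651899442 [-0.11828098 -0.22347807 -1.41820058]
t 12.8
```

View pics/d1.png

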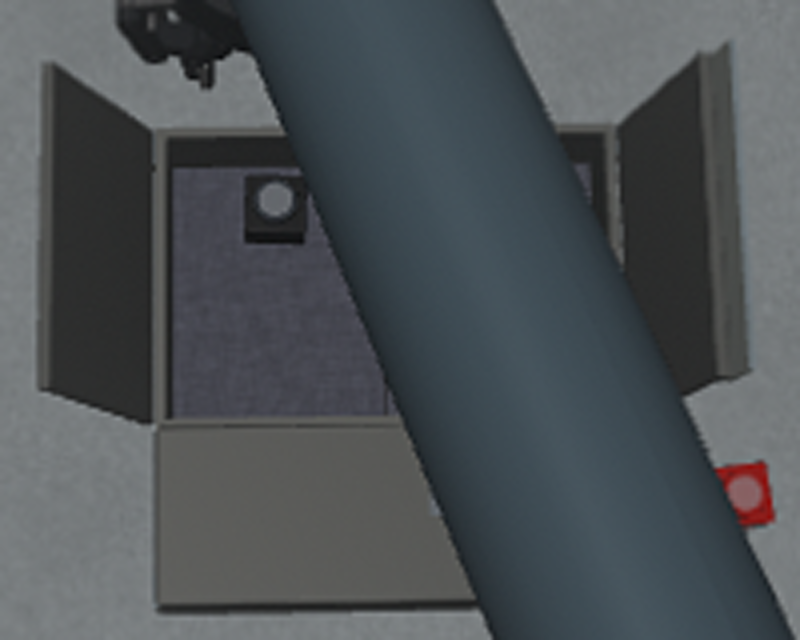

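The lens stands upright in the left bay near the far wall. Next are the left-side objects, after a check that nothing has moved.

```bash
python3 - <<'E'
from h import *
move_ptp((.4225,.3328,.2),down(1.05)); 
move_gripper(.056)
C=cam("wrist")
snap("wrist","e1",pts=proj("wrist",[[.4225,.3328,.038],[.4531,.4069,.038],[.5283,.3409,.042]],C))
E
```

```text
(no output)
```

View pics/e1.png

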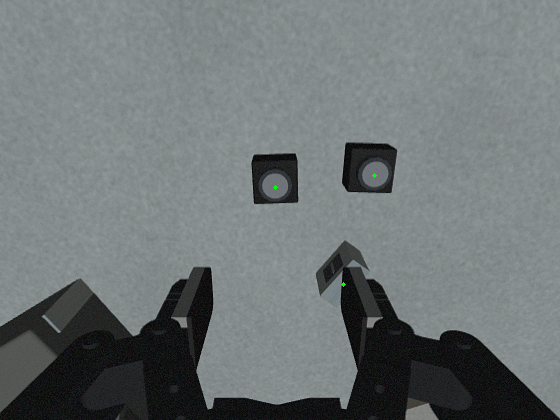

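All three predicted points (275,187), (374,175) and (343,284) fall on the objects.

```bash
python3 - <<'E'
from h import *
pick((.4225,.3328),1.05)
movel((.4225,.3328,.31),down(1.05),speed=.25)
place((.092,.068),CA+np.pi/2,.0325,.056,hov=.31)
pick((.4531,.4069),1.01,hover=.2)
E
```

```text
grip 0.03685412195977526 [0.423286   0.33347953 0.02300766] 16.6833
lift 0.036996357591464524 [-0.27079287 -0.03364374 -0.92820627]
pre 0.037107109904112284
atplace 0.03731705491697739 [-0.43397321  0.52830718 -1.53977298]
t 24.1417
grip 0.03697231511526576 [0.45368668 0.40761366 0.02295565] 27.8167
lift 0.03711402830160345 [-0.06040186  0.47183324 -1.49436354]
```

```bash
python3 - <<'E'
from h import *
movel((.4531,.4069,.31),down(1.01),speed=.25)
place((.039,.068),CA+np.pi/2,.0325,.056,hov=.31)
pick((.5283,.3409),.48,z=.026,op=.045,hover=.2)
C=cam("top"); snap("top","f1",(195,120,395,280),4)
E
```

```text
pre 0.03695660701899166
atplace 0.03704254408151395 [ 0.76240029  1.13711908 -0.68367888]
t 35.4833
grip 0.019279924617251573 [0.52891578 0.34131785 0.02683758] 39.1833
lift 0.01949973231738126 [-0.17040877  0.30293146 -2.39901315]
```

View pics/f1.png

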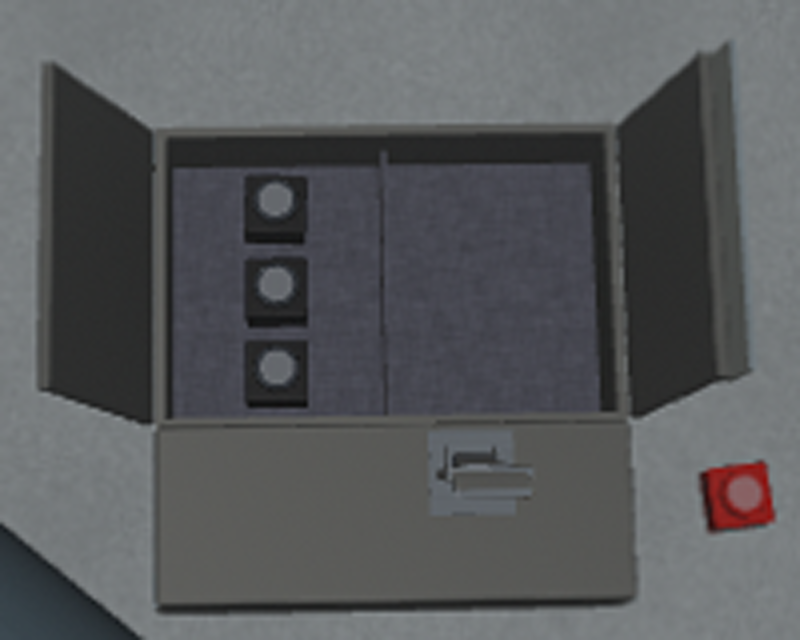

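All three lenses stand in the left bay, and the slit is held.

```bash
python3 - <<'E'
from h import *
movel((.5283,.3409,.33),down(.48),speed=.25)
place((.140,-.068),CA+np.pi/2,.0355,.04,hov=.33)
move_gripper(.045)
move_ptp((.545,-.3476,.2),down(1.09))
C=cam("wrist")
snap("wrist","g1",pts=proj("wrist",[[.545,-.3476,.042]],C))
print(read_time_s())
E
```

```text
pre 0.019451787193422408
atplace 0.01950717596663745 [ 0.14071451 -1.07201102 -2.02849239]
t 47.425
48.8917
```

View pics/g1.png

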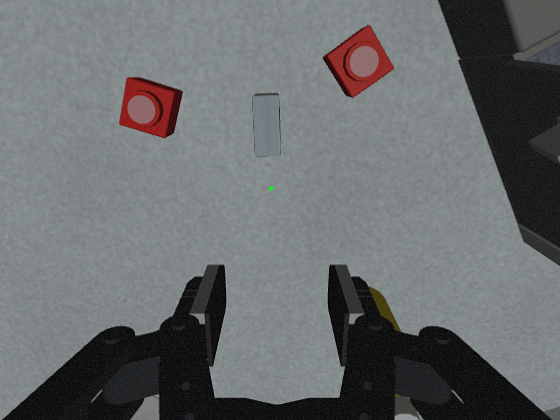

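The slit has been knocked to a new spot, with its top centred at about (266,126). It still stands upright, so I'll re-measure from this view.

```bash
python3 - <<'E'
from h import *
C=cam("wrist")
P=np.array([atz("wrist",p,.042,C)[:2] for p in [(253,96),(279,95),(281,156),(254,157)]]); print(P, P.mean(0))
dd=(P[0]+P[1]-P[2]-P[3])/2; a=np.arctan2(dd[1],dd[0]); print(np.hypot(*dd),np.hypot(*(P[1]-P[0])),np.hypot(*(P[2]-P[3])),a)
c=P.mean(0); y=a+np.pi/2
cand=[y+k*np.pi for k in (-2,-1,0,1)]; y=min(cand,key=lambda t:abs(t-1.09)); print(y)
move_ptp((*c,.2),down(y))
C=cam("wrist"); snap("wrist","g2",pts=proj("wrist",[[*c,.042]],C))
E
```

```text
[[ 0.47564314 -0.32601624]
 [ 0.48386332 -0.30854254]
 [ 0.525343   -0.32807176]
 [ 0.51633937 -0.34722586]] [ 0.50029721 -0.3274641 ]
0.04585992653813145 0.019310661862793507 0.021164706849180433 2.6813493856658
1.110553058870904
```

View pics/g2.png

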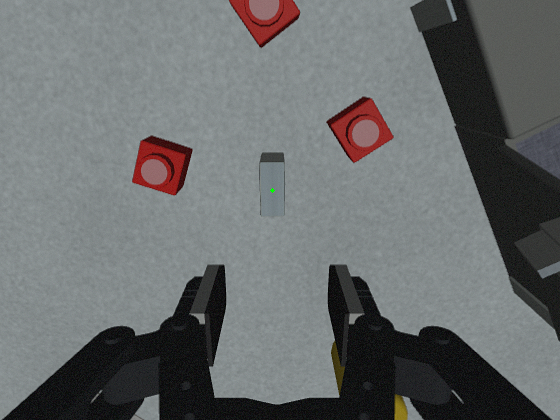

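```bash
python3 - <<'E'
from h import *
p=(.5003,-.3275); y=1.1106
pick(p,y,z=.026,op=.036,hover=.2)
movel((*p,.33),down(y),speed=.25)
place((.080,-.068),CA-np.pi/2,.0355,.036,hov=.33)
move_ptp((.45,.25,.33),down(0.5))
snap("top","g3",(195,120,395,280),4); snap("scene","g4",(170,120,400,310),3.4)
print(read_time_s())
E
```

```text
grip 0.019561702611036673 [ 0.50105131 -0.32793502  0.02696456] 51.6417
lift 0.01940652511172889 [-0.57630642  0.91112071 -1.51608407]
pre 0.019525275073164542
atplace 0.019455918418313907 [-0.98077637  0.35681386 -1.31563364]
t 60.7167
62.2167
```

View pics/g3.png

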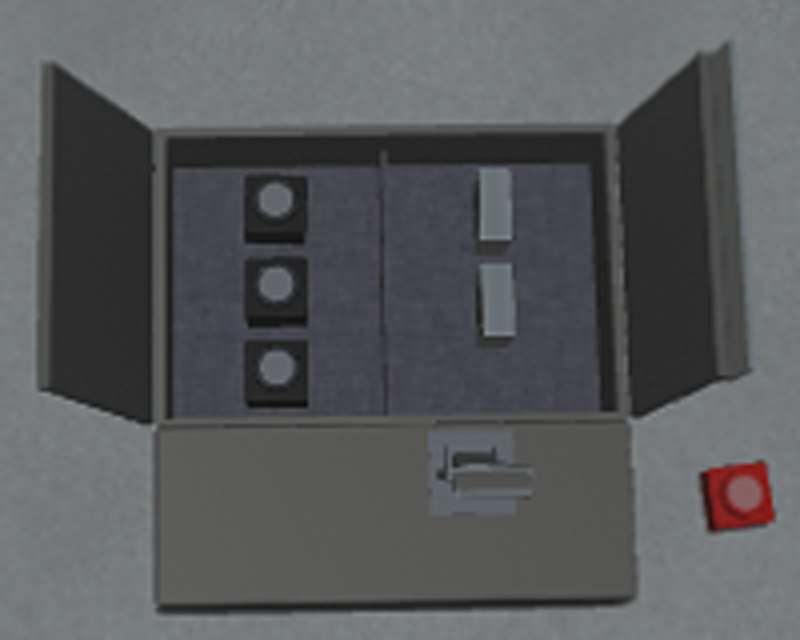

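View pics/g4.png

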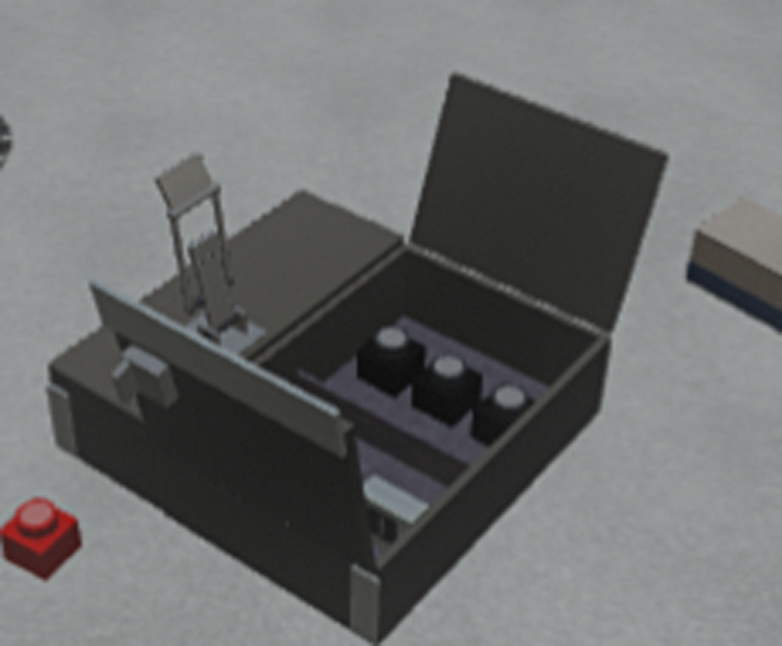

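All five optics are packed upright: lenses left, slits right. Next I'll measure the leaf angles.

```bash
cat >> h.py <<'E'
def leafpt(side,th,x,r,h):  # case point; side +1 inner(left) -1 outer
    y=.14-r*np.cos(th)+h*np.sin(th); z=.0755+r*np.sin(th)+h*np.cos(th)
    return np.array([x,side*y,z])
E
python3 - <<'E'
from h import *
C=cam("top")
from scipy.optimize import minimize_scalar
def fit(side,obs):
    f=lambda t:sum(np.sum((proj("top",[c2w(leafpt(side,t,x,r,h))],C)[0]-np.array(uv))**2) for x,r,h,uv in obs)
    r=minimize_scalar(f,bounds=(1.5,2.2),method="bounded"); print(side,r.x,r.fun)
g=lambda u,v:((u+.5)/4-.5+195,(v+.5)/4-.5+120)
fit(1,[(.183,.139,.0,g(53,64)),(.002,.139,.0,g(49,388))])
fit(-1,[(.183,.16,.0135,g(731,42)),(.002,.16,.0135,g(750,372))])
for n,u,v in [("tab0",453,480),("tab1",534,482)]:
    print(n,atz("top",g(u,v),.2,C))
b=[atz("top",p,.0,C).round(3) for p in [(150,148),(413,160)]]; print(b)
for s in (1,-1):
    for t in (1.9,1.2,.6,0):
        w=c2w(leafpt(s,t,.0925,.12,.03)); print(s,t,w.round(3),[ (np.array(q).round(2).tolist() if q is not None else None) for q in [inverse_kinematics(list(w),list(down(CA)))]])
E
```

```text
1 1.9171952025659453 3.6687098960453253
-1 1.735816822564147 0.8641095240811608
tab0 [ 0.47650742 -0.05291099  0.2       ]
tab1 [ 0.4760484 -0.0956654  0.2      ]
[array([0.736, 0.345, 0.   ]), array([ 0.716, -0.344,  0.   ])]
1 1.9 [0.613 0.184 0.179] [[0.25, 0.57, -0.8, 1.65, 0.45, 1.11, -0.65]]
1 1.2 [0.615 0.101 0.198] [[0.35, 0.49, -0.75, 1.68, 0.37, 1.11, -0.48]]
1 0.6 [0.617 0.034 0.168] [[0.42, 0.5, -0.69, 1.72, 0.36, 1.05, -0.37]]
1 0 [ 0.618 -0.003  0.106] [[0.44, 0.57, -0.64, 1.76, 0.41, 0.94, -0.34]]
-1 1.9 [ 0.623 -0.231  0.179] [[0.88, 0.62, -0.82, 1.59, 0.49, 1.15, -0.02]]
-1 1.2 [ 0.621 -0.148  0.198] [[0.72, 0.52, -0.73, 1.64, 0.37, 1.12, -0.08]]
-1 0.6 [ 0.62  -0.081  0.168] [[0.58, 0.51, -0.67, 1.7, 0.35, 1.05, -0.17]]
-1 0 [ 0.619 -0.043  0.106] [[0.49, 0.57, -0.62, 1.75, 0.4, 0.94, -0.27]]
```

```bash
cat >> h.py <<'E'
TIP=.019
def fold(side,th0,x=.0925,rc=.115,re=.139,h=.008,press=-.002,speed=.12,th_end=0.0):
    q=down(CA); w=.011
    def tip(y,z): 
        p=c2w((x,side*y,z+TIP)); return p
    e=lambda t:(.14-re*np.cos(t)+h*np.sin(t)+w, .0755+re*np.sin(t)-.03)
    y0,z0=e(th0); 
    move_ptp(tip(y0+.02,.30),q); movel(tip(y0+.02,z0),q,speed=.2)
    print("f0",read_ft_force())
    for t in list(np.arange(th0,1.5,-.12)):
        movel(tip(*e(t)),q,speed=speed)
    for t in list(np.arange(1.42,th_end+.05,-.14))+[th_end]:
        y=.14-rc*np.cos(t)+h*np.sin(t)+w; z=.0755+rc*np.sin(t)+h*np.cos(t)
        movel(tip(y,z),q,speed=speed); print(round(t,2),np.round(read_ft_force(),1))
    p=tip(y,z+press); movel(p,q,speed=.03); print("press",np.round(read_ft_force(),1),read_eef_pos(),read_time_s())
E
python3 - <<'E'
from h import *
move_gripper(0.0)
fold(1,1.95)
q=down(CA); p=np.array(read_eef_pos()); movel((p[0],p[1],.33),q,speed=.2)
move_ptp((.42,.25,.33),down(.5))
snap("scene","h1",(170,120,400,310),3.4)
snap("top","h2",(195,120,395,280),4)
E
```

```text
f0 [-1.06127815  1.10162166  0.68203848]
1.42 [-0.2 -0.4  0.7]
1.28 [ 0.3  0.1 -0. ]
1.14 [-0.4  0.5 -0.2]
1.0 [-0.8 -0.5  0.4]
0.86 [-0.4 -0.5  0.5]
0.72 [-0.1  0.5  0.3]
0.58 [-0.3 -0.6  0.7]
0.44 [ 0.1 -0.9 -0.5]
0.3 [-0.8  1.2 -1. ]
0.16 [-0.1  0.7 -0.3]
0.0 [1.2 0.9 1.8]
press [-2.1 -0.3  9.2] [0.61770853 0.01293721 0.10259811] 68.7333
```

View pics/h1.png

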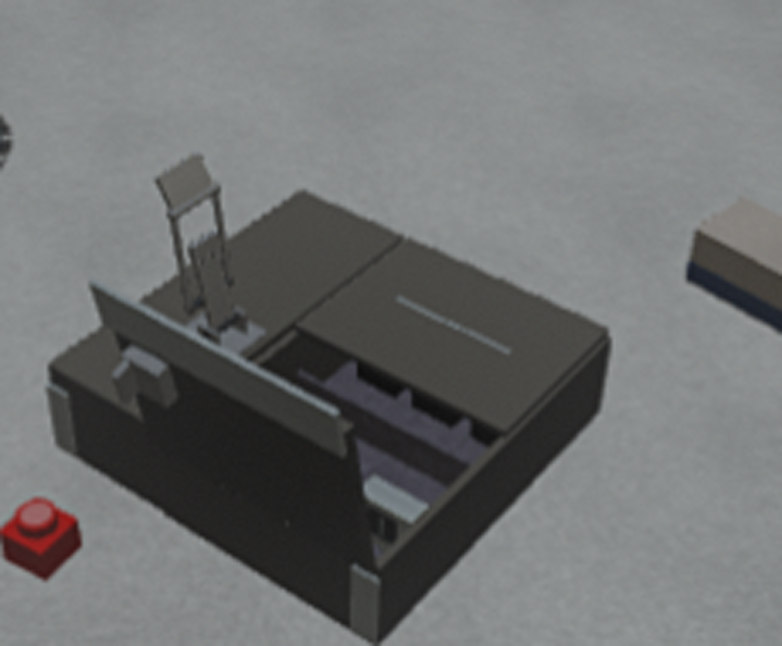

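View pics/h2.png

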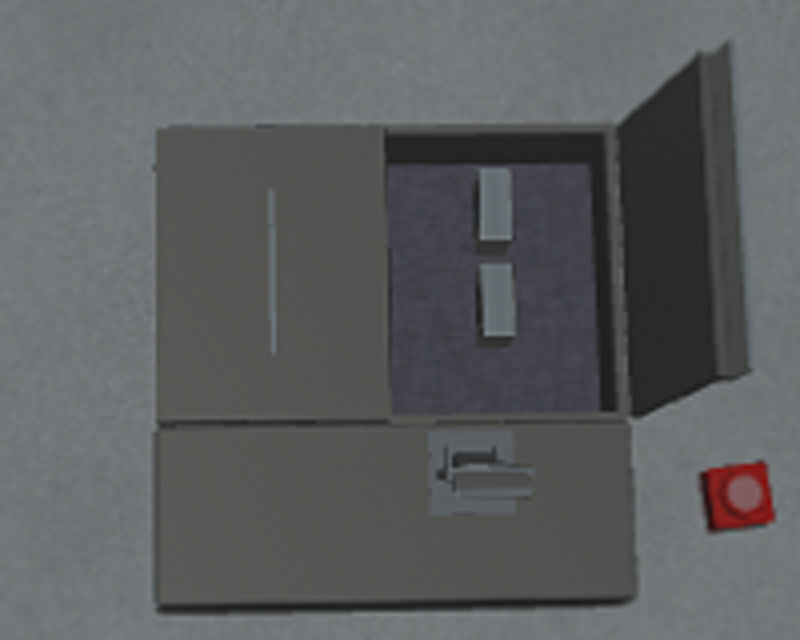

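The inner leaf is flat shut. The outer leaf goes next.

```bash
python3 - <<'E'
from h import *
move_ptp((.45,-.2,.36),down(CA))
fold(-1,1.78,x=.105,rc=.14,re=.16,h=.0135)
q=down(CA); p=np.array(read_eef_pos()); movel((p[0],p[1],.33),q,speed=.2)
move_ptp((.42,.25,.33),down(.5))
snap("scene","i1",(170,120,400,310),3.4)
snap("top","i2",(195,120,395,280),4)
print(read_time_s())
E
```

```text
f0 [ 0.1376941   0.55477854 -0.16022777]
1.42 [-0.6  0.8  0.2]
1.28 [-0.6 -1.   0.4]
1.14 [ 0.3  0.3 -0.5]
1.0 [-0.   0.   0.4]
0.86 [-0.4 -0.2 -0. ]
0.72 [ 0.3  0.3 -0.5]
0.58 [ 1.1 -0.2  1. ]
0.44 [-0.2  0.3 -0. ]
0.3 [-0.1  0.3 -0.1]
0.16 [ 0.9 -0.2  0.4]
0.0 [0.1 0.1 3.5]
press [-1.3 -0.3  9.4] [ 0.63195417 -0.0336366   0.10800633] 79.0833
81.7833
```

View pics/i1.png

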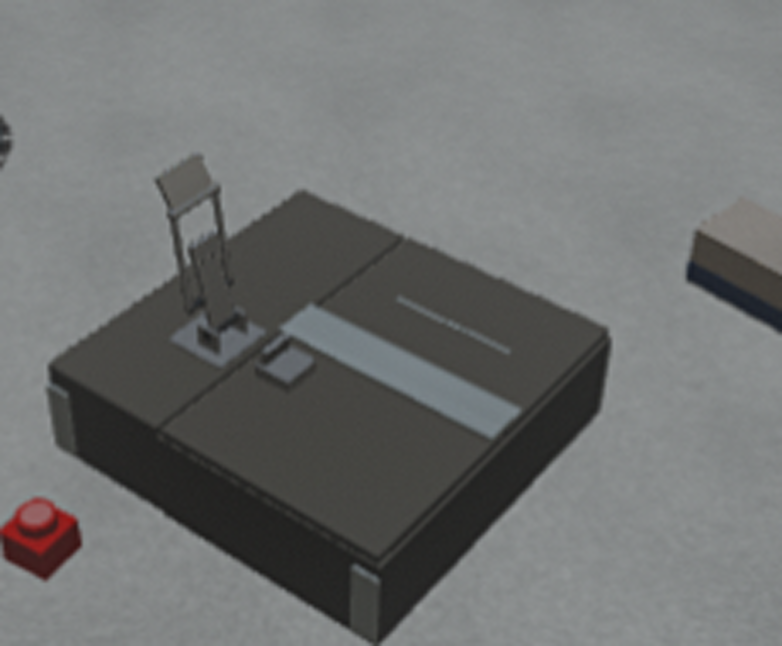

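View pics/i2.png

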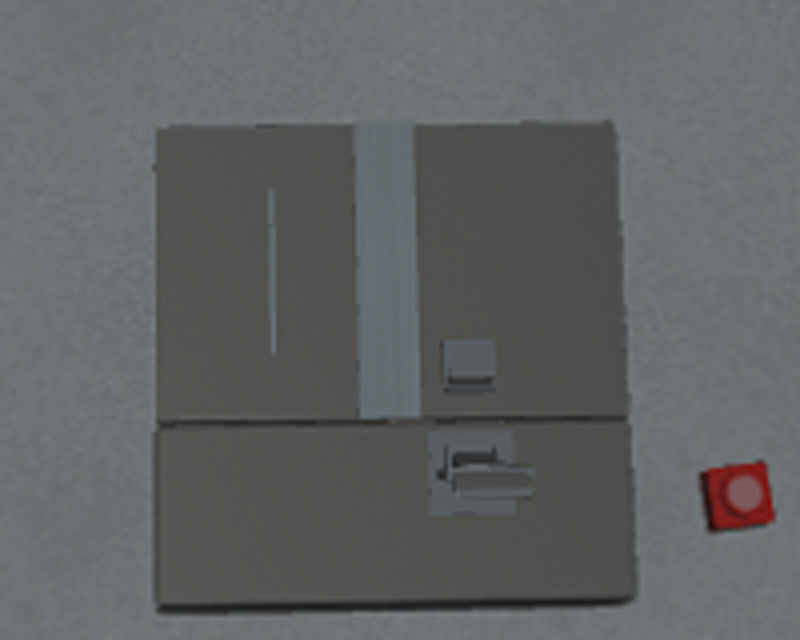

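Both leaves are shut. Now I'll fit the lever and loop angles from the scene view: bar ends near (170,213) and (219,186) in the crop, lever tip near (204,240).

```bash
cat >> h.py <<'E'
LP=np.array([-.025,-.045,.097])
def lev(th,r,h=0,y=0):  # point at r along lever, h along its top normal (top when flat = +z; upright -> +x)
    d=np.array([-np.cos(th),0,np.sin(th)]); n=np.array([np.sin(th),0,np.cos(th)]); return LP+r*d+h*n+np.array([0,y,0])
def loop(th,ph,r,y=0):
    a=ph-th; return lev(th,.024)+r*np.array([np.cos(a),0,np.sin(a)])+np.array([0,y,0])
E
python3 - <<'E'
from h import *
from scipy.optimize import least_squares
S=cam("scene");T=cam("top")
g=lambda u,v:np.array(((u+.5)/3.4-.5+170,(v+.5)/3.4-.5+120))
def res(x):
    th,ph=x
    L=[(loop(th,ph,.0755,.023),g(219,186)),(loop(th,ph,.0755,-.023),g(170,214)),(lev(th,.070),g(204,240))]
    return np.concatenate([proj("scene",[c2w(p)],S)[0]-o for p,o in L])
r=least_squares(res,[1.5,2.95]); print(r.x,res(r.x).round(1))
th,ph=r.x
print("bar",loop(th,ph,.0755),"tab",loop(th,ph,.0885),"levtip",lev(th,.07))
print("top proj", [( (proj("top",[c2w(p)],T)[0]-[195,120])*4).round() for p in (loop(th,ph,.0755,.023),loop(th,ph,.0755,-.023),lev(th,.07))])
print([(tip_of(c,n)[:1]) for c in("scene",) for n in ("loop_bar","loop_tab","loop_pivot","lever_pivot")], proj("scene",[c2w(loop(th,ph,.0755)),c2w(loop(th,ph,.0885)),c2w(lev(th,.024)),c2w(LP)],S))
E
```

```text
[1.37039118 3.1536717 ] [-0.3 -0.1  0.2  0.5  0.1 -0.2]
bar [-0.0456997  -0.045       0.19432167] tab [-0.04844126 -0.045       0.2070293 ] levtip [-0.03893465 -0.045       0.16559902]
top proj [array([443., 472.]), array([530., 471.]), array([481., 466.])]
[[{'at': [226.0, 181.9], 'confidence': 0.59}], [{'at': [227.4, 171.3], 'confidence': 0.62}], [{'at': [229.8, 210.4], 'confidence': 0.76}], [{'at': [236.5, 215.2], 'confidence': 0.95}]] [[226.89946031 178.61265497]
 [225.71155548 173.50704595]
 [233.50906009 206.96416769]
 [235.42346861 215.5049462 ]]
```

The loop stands almost vertical with its tab near case x −0.048, z 0.207. I'll push the tab over towards +x and follow its arc.

```bash
python3 - <<'E'
from h import *
q=down(CA+np.pi/2); pin=np.array([-.030,.1205]); yc=-.046
def T(x,z): return c2w((x,yc,z+TIP))
move_gripper(0.0)
move_ptp(T(-.105,.27),q); movel(T(-.105,.193),q,speed=.2)
movel(T(-.07,.193),q,speed=.1); print(np.round(read_ft_force(),1))
for a in (1.6,1.5,1.4,1.3,1.2,1.1,1.0,.9,.8,.7,.6,.5,.4):
    c=pin+.0885*np.array([np.cos(a),np.sin(a)])+.005*np.array([-np.sin(a),np.cos(a)])
    x,z=c+np.array([-.011,0.0])
    if a>1.0: z=max(pin[1]+.0885*np.sin(a)-.012,z-.014)
    movel(T(x,z),q,speed=.12); print(a,np.round(read_ft_force(),1))
snap("scene","j1",(170,100,400,290),3.4)
print(read_time_s())
E
```

```text
[-0.2  0.3  0.6]
1.6 [0.4 0.6 0.1]
1.5 [0.5 0.3 0.1]
1.4 [-0.7 -0.2 -0.3]
1.3 [ 1.4  0.4 -0.6]
1.2 [-0.7  0.1  0.3]
1.1 [ 0.  -0.4 -1. ]
1.0 [0.4 0.1 0.3]
0.9 [-0.4  0.3  0.2]
0.8 [ 0.4  0.2 -0.4]
0.7 [-1.  -0.2 -0.7]
0.6 [ 0.1  0.2 -0.9]
0.5 [-0.1 -0.3  0.3]
0.4 [ 1.1 -0.3  0.1]
88.35
```

View pics/j1.png

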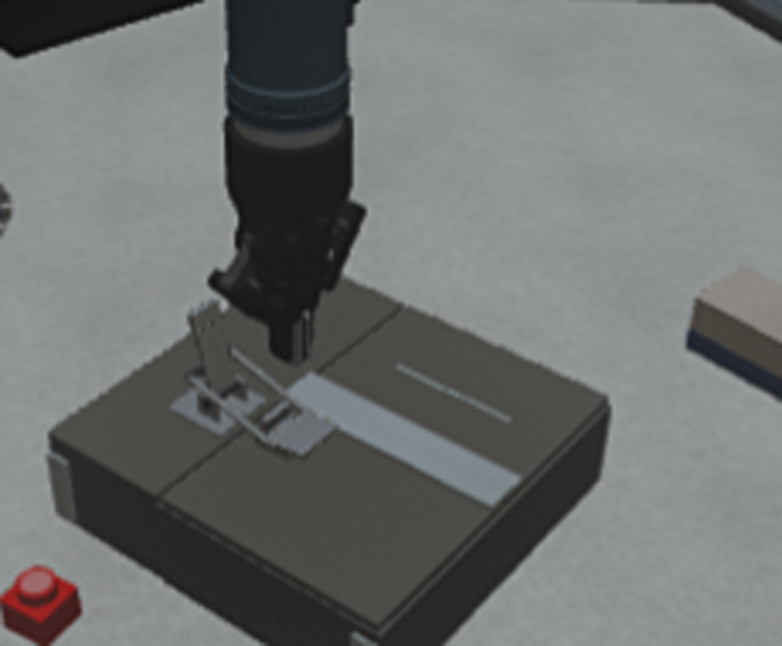

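```bash
python3 - <<'E'
from h import *
q=down(CA+np.pi/2)
p=np.array(read_eef_pos()); movel((p[0],p[1],.30),q,speed=.25)
# wrist view looking at keeper: camera sits -x of the tool
w=c2w((.10,-.046,.26)); movel(w,q,speed=.25)
C=cam("wrist"); snap("wrist","k1")
snap("scene","k2",(200,150,320,250),6)
print(read_time_s())
E
```

```text
89.525
```

View pics/k1.png

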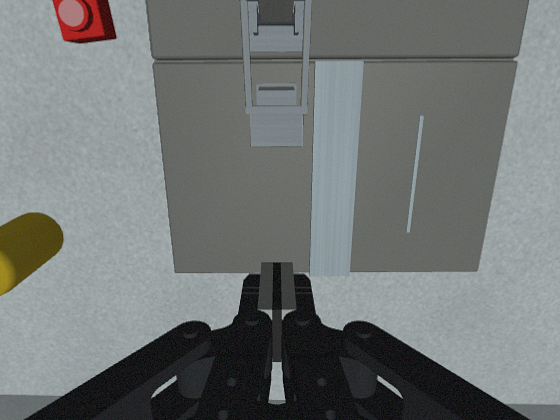

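View pics/k2.png

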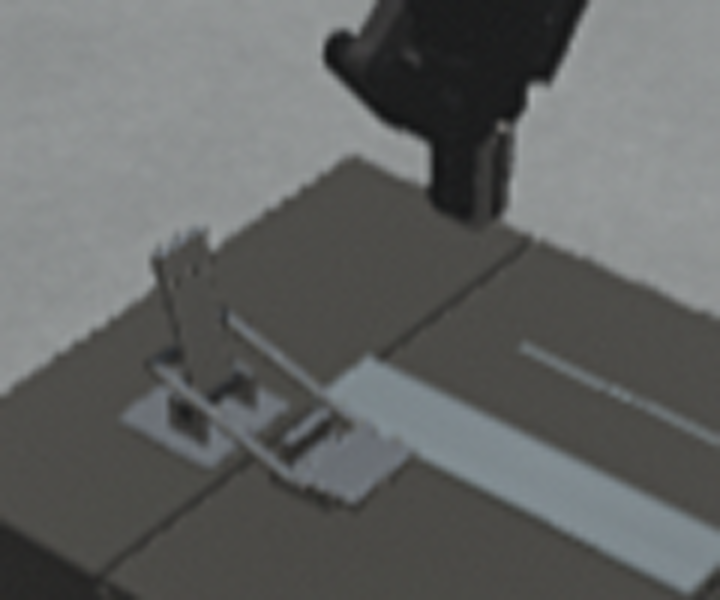

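In the wrist view the bar at (278,108) lies behind the lip at (276,88), and the lever is still up at about 1.37 rad. Now I'll press the lever down along its arc.

```bash
python3 - <<'E'
from h import *
q=down(CA+np.pi/2); yc=-.045
def T(x,z): return c2w((x,yc,z+TIP))
move_ptp(T(.005,.26),q); movel(T(.005,.150),q,speed=.15); print(np.round(read_ft_force(),1))
def P(t,rc=.063,d=0):
    c=lev(t,rc,.0025); return T(c[0]+.011,c[2]+d)
for t in np.arange(1.4,.55,-.1):
    movel(P(t),q,speed=.08); print(round(t,2),np.round(read_ft_force(),1))
snap("scene","l1",(200,150,320,250),6)
print(read_time_s())
E
```

```text
[ 0.2 -0.1  0.1]
1.4 [ 0.8 -0.6 -0.5]
1.3 [-0.4  0.2 -0.2]
1.2 [ 0.3  0.6 -0.2]
1.1 [-0.1  1.2  0.3]
1.0 [ 0.2  1.4 -0. ]
0.9 [ 0.6  0.6 -0.4]
0.8 [ 0.2 -0.1  0.6]
0.7 [0.6 0.5 0.9]
0.6 [-0.5  0.3  0.5]
93.4417
```

View pics/l1.png

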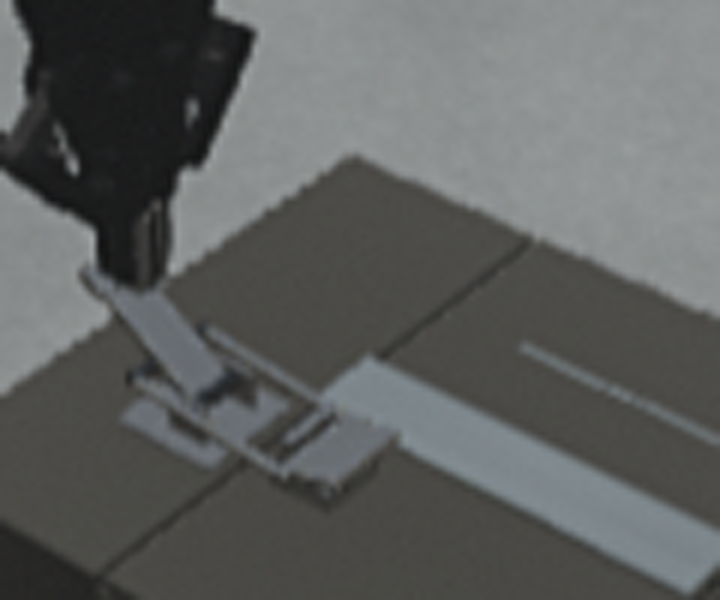

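The lever is coming down and the bar is being drawn up against the lip. I'll carry on.

```bash
python3 - <<'E'
from h import *
q=down(CA+np.pi/2); yc=-.045
def T(x,z): return c2w((x,yc,z+TIP))
def P(t,rc=.063,d=0):
    c=lev(t,rc,.0025); return T(c[0]+.011,c[2]+d)
for t in (.5,.42,.34,.26,.18,.1,.05,0):
    movel(P(t),q,speed=.05); print(round(t,2),np.round(read_ft_force(),1))
for d in (-.002,-.004):
    movel(P(0,d=d),q,speed=.02); f=read_ft_force(); print(d,np.round(f,1),read_eef_pos())
    if f[2]>15: break
p=P(0); movel((p[0],p[1],.28),q,speed=.15)
w=c2w((.08,-.046,.28)); movel(w,q,speed=.25)
snap("wrist","m1"); snap("scene","m2",(200,150,320,250),6)
print(read_time_s())
E
```

```text
0.5 [ 0.5  0.2 -0.6]
0.42 [0.2 0.2 0.1]
0.34 [-0.4 -0.2 -0. ]
0.26 [-0.1  0.5 -0.3]
0.18 [ 0.  -0.6  0.3]
0.1 [ 1.1 -0.3 -0.7]
0.05 [ 0.3  0.2 -0.4]
0 [ 0.9 -0.1  1.9]
-0.002 [-4.9  0.5 16.9] [ 0.45043112 -0.07258051  0.11841497]
97.8333
```

View pics/m1.png

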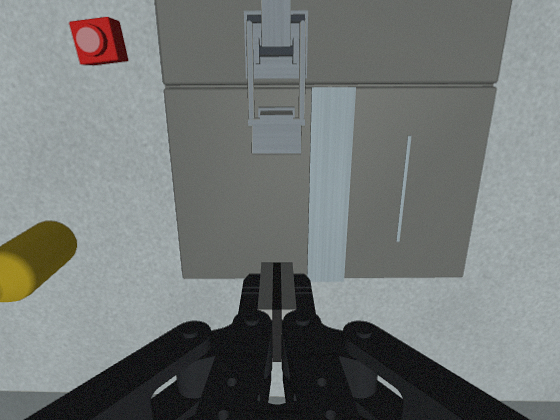

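View pics/m2.png

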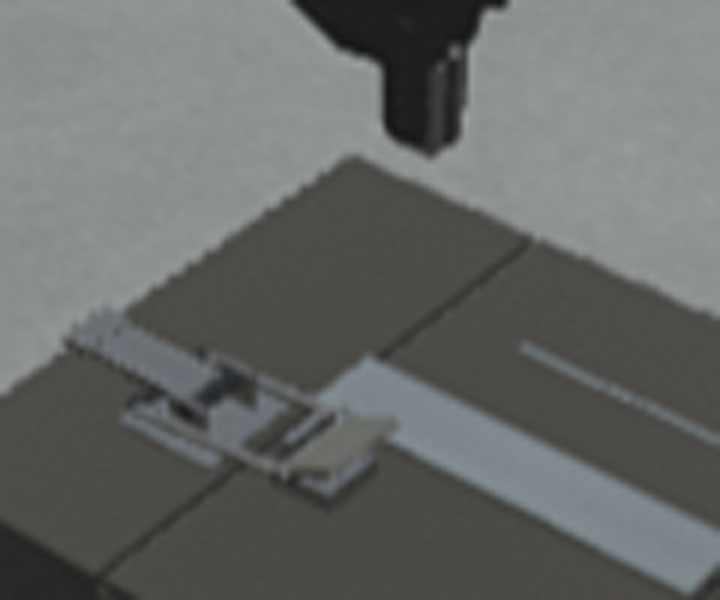

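```bash
python3 - <<'E'
from h import *
S=cam("scene")
move_ptp((.42,.25,.33),down(.5))
for t in (0,.1,.2,.3): print(t,((proj("scene",[c2w(lev(t,.07))],S)[0]-[200,150])*6).round())
print("keeper",((proj("scene",[c2w((.0295,-.045,.097)),c2w((.0295,-.022,.097)),c2w((.0295,-.068,.097))],S)-[200,150])*6).round())
snap("scene","n1",(200,150,320,250),6); snap("top","n2")
print(read_time_s())
E
```

```text
0 [ 86. 325.]
0.1 [ 85. 312.]
0.2 [ 86. 299.]
0.3 [ 88. 288.]
keeper [[317. 449.]
 [355. 420.]
 [279. 479.]]
99.325
```

View pics/n1.png

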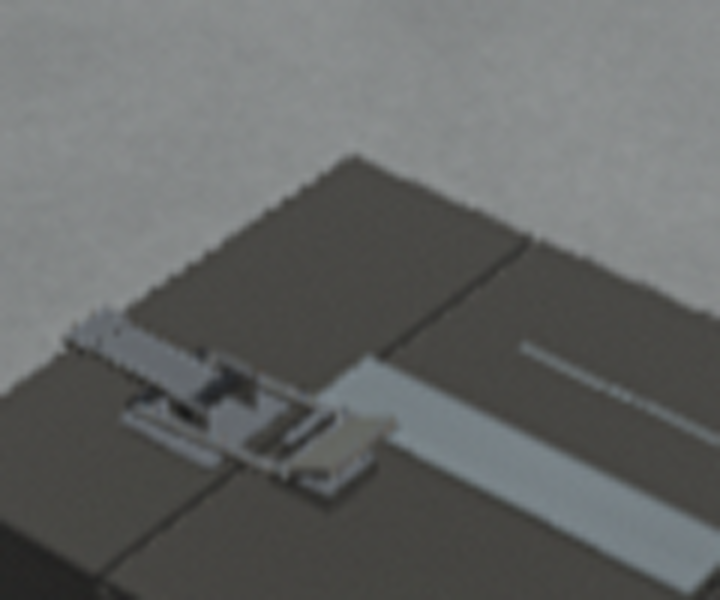

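View pics/n2.png

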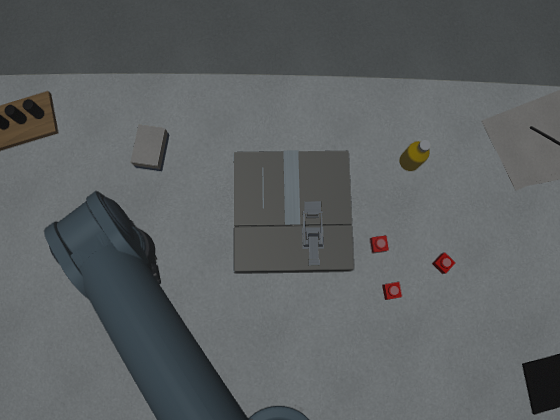

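The lever tip is where 0 rad predicts, at (86,325). The loop is hooked, the bench holds only the red look-alikes, and the carton and bottle haven't moved.

```bash
python3 - <<'E'
from bench import *
print(sign_off(), read_time_s())
E
```

```text
the job is handed in; nothing more can be done
the job is handed in; nothing more can be done
```

I packed all five optics, three lens mounts in the left bay and two slit holders in the right. Then I shut the inner leaf, shut the outer leaf over it, hooked the loop behind the keeper's lip with the lever still up, and pressed the lever down flat. I handed the job in at about 100 s; the hand-in reports no verdict.

- **Knocked part:** one slit holder had been knocked about 5 cm aside. I saw this in the wrist picture, measured it again and packed it from its new place.
- **Last checks:** the pictures taken before each leaf was shut showed everything upright in its bay. In the last ones both leaves look flat and the lever tip is where 0 rad predicts, still there with the arm away. The carton, bottle and red look-alikes look unmoved. Every force I read was below 20 N.
- **Readings that disagreed:**
  - The loop's starting angle came out as 3.15 rad from one camera, against the 2.92 to 2.99 given. I put that down to measurement error; the loop swung over normally.
  - In the last scene picture the thumb tab partly hides the bar. That it sits behind the lip rests mainly on the wrist view after the lever was pressed.

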